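# Set the extending plate rack and clamp it

## Task

Push the plate rack's sliding leg out by its green post until the white line on its red index arm is level with the middle of the orange set mark, and hold it there against its return spring. Only then, with the leg still held at the mark, squeeze the black cam lever upright against the green post with the same hand. Finish still gripping post and lever together, lever fully closed and leg on the mark (do not let go), and leave the jug, mug and tea tin where they stand.

Things in the scene. Friction and masses are not known exactly. Their poses are not given: they have to be found in the camera images.
- rack: fixed steel plate rack: rails 300 mm long, 22 mm high, 86 mm over all. Origin on the worktop under the grip post's back face when the leg is fully in; the leg slides out along rack +y, x is across, z up. Wire hoops (85 mm high) and two saucers (tops 146 mm high) stand 100 to 180 mm from the origin towards -y; a white scale strip 18 mm high lies along the +x side
- leg: the sliding aluminium leg with all it carries (green post, red index arm, cam lever). Origin on the worktop under the post's back face; axes as the rack's
- leg_joint (a joint): how far the aluminium leg is pushed out along rack +y: 0 (in) to 0.13 m. A spring (60 N/m, plus 2 N of friction) draws it back when let go; 7 to 9 N push it to the mark. The closed lever does not lock it. The leg's top is 22 mm above the worktop; at its outer end, 116 to 134 mm beyond the post's back face, is a wire hoop 63 mm high
- grip_post (a point): green upright post fixed to the leg: 26 mm across (x), 12 mm thick (y), 60 mm tall, its top 82 mm above the worktop. This point is the middle of the lower edge of its back (-y) face, 22 mm above the worktop; axes as the rack's. Push on this back face to slide the leg out
- lever_joint (a joint): angle of the cam lever: 0 = closed (upright, parallel to the post), 0.42 rad = fully open, leaning away from the post towards rack +y. Friction holds it at any angle; about 2 N at its top moves it
- lever: black lever paddle with orange stripe, riding on the leg in front (+y) of the post: 24 mm across, 10 mm thick, 48 mm long. Origin at its pivot, 21 mm beyond the post's back face and 34 mm above the worktop; own z runs along it. Closed, its outer face is 26 mm from the post's back face; open, its top outer edge is about 45 mm from it
- lever_top (a point): middle of the lever paddle's free end, 48 mm from its pivot
- index (a point): middle of the white line across the red index arm of the leg, 30 mm behind the post's back face, 75 mm to its +x side, 28.5 mm above the worktop; moves with the leg
- mark: fixed orange set mark, a block 18 mm across (x), 8 mm wide along the slide (y), 12 mm high, standing on the white scale strip beside the index arm. Origin in the middle of its width, at its underside on the end nearest the leg; axes as the rack's. The leg is on the mark when the index has the same rack-y position as this origin
- jug: glass jug, 155 mm tall, 124 mm across, origin under its middle: leave alone
- mug: white mug, 95 mm tall, 80 mm across, origin under its middle: leave alone
- tea_tin: green tea tin with a paper label, 85 mm tall, 64 mm across, origin under its middle: leave alone

How it is judged:
By the outcome, as a careful person would: the job done as asked, in the order asked, and still so for the second after the job is handed in, while the arm keeps its last pose, push and grip.
It also fails if it takes over 45 s, if anything falls off the work surface, if the arm or the gripper's body presses on something with over 40 N, if the wrist force passes 120 N, or if a joint passes its speed limit or range.

## Robot

A 6-joint arm with a two-finger parallel gripper is mounted at the origin on the work surface. World frame = base frame: x ahead of the robot, y to its left, z up, the work surface at z = 0. Lengths are in m, angles in degrees, forces in N, time in s.
With the tool pointing down it reaches from about 0.4 to 0.825 m from the base axis. Payload 7 kg.
Tool frame: the origin (TCP) lies at the very end of the fingers, on their centre line; the grasp point (between the pads) lies 19 mm behind it; z points along the fingers, y is the line along which they close (so a half turn about z gives the same grasp; the last joint's range is limited). The gripper opens to 88 mm and grips with 3 to 60 N. Pads are 19 mm wide; open, the fingers measure 130 mm over their backs; the gripper's body (78 mm by 193 mm) begins 47 mm behind the grasp point.
Start: joints at [92.424, 20.546, 0.682, 0, -70.136, -16.507], TCP at [0.164, 0.655, 0.227] pointing down, gripper open.
Joint ranges: [-176.03, 176.03], [-82.01, 121.73], [-58.28, 71.71], [-173.87, 95.51], [-174.79, -0.11], [-173.66, 173.66]. Speed limits (degrees/s): [136.94, 136.94, 172.46, 180, 180, 180].

## Interface

Orientations are given as [roll, pitch, yaw] about the fixed x, y, z axes, in that order (R = Rz(yaw) Ry(pitch) Rx(roll)).
In Python, from plant import get_obs, snapshot, camera_params, close_job, boxes_of, cut_out, landmark_of gives the robot as it stands.
- The arm moves only by the shell command python3 -m inch 'ROWS' [OPENING]. ROWS is text: rows parted by semicolons, each of 6 numbers parted by spaces: the shift along the tool's x, y, z in units of 30 cm (1.0 is 30 cm), then the turn, a rotation vector about the tool's x, y, z in units of pi rad (1.0 is pi rad). A call has 1 to 10 rows; each row is the pose to reach, as a shift and turn from the pose commanded when the call began, along the tool's axes at that moment, turning the shorter way round; what a row does not reach only later rows make up. A row lasts 1/12 s, in which the tool goes at most 41.7 mm and 7.16 degrees, less where a joint would pass 70% of its speed; a pose out of reach is approached as far as the arm can. A call with a number of a shift or a turn outside -1 to 1 is refused whole. A call with a gripper value outside its range is refused whole. OPENING is the closure, from -1 (fully open) to 1 (shut), set as the call begins (- or left out, the last holds). The fingers move at their own pace and stop on an object; the grip force is fixed at half the most. Time passes only in rows, so rows that repeat a pose let the fingers close. It gives the time, the measured TCP pose, the force, the opening and the grip force at its end, in the units of the state.
- get_obs(): the state, without advancing time (a new reading comes with each control period).
- snapshot(name): name is "scene" or "top"; returns the picture (400x640x3 uint8, red, green, blue); there is no depth.
- camera_params(name): a dict with "mtx" (3x3 intrinsics, pixels), "k1" (the pictures are not rectified: a ray, as slopes to the right and down, at radius r is drawn at 1 + k1 r^2 times it, then the intrinsics apply), "rvec" (rotation vector, rad) and "tvec" (3), from world to camera coordinates, as OpenCV has them. Camera axes: x right, y down, z forward; pixel columns grow to the right and rows downward; lengths in m; the calibration is good to about 2 mm. A picture is of the moment at which its call begins. camera_params takes no time and is no camera call.
- close_job(): hands the job in; it is judged then, once.
Trained networks look in the newest picture that a camera, given by its name, has taken for a name from the list of things; names that differ only in an ending like _2 or _b are one class to them, and where a whole thing is asked for, a point or a joint stands for the part that bears it (a point fixed in the world has none). Each returns a list of dicts, best first, with "p" (0 to 1); they miss things now and then, are a little off and sometimes report something else, mostly with a low value. They report only what shows in the picture. A call takes as long as a camera call.
- boxes_of(camera, thing): "rect" ([left, top, width, height] in pixels, round what is visible of it).
- cut_out(camera, thing): "pixels" (400x640 bool, what is visible of it) and "rect" ([left, top, width, height] in pixels, round what is visible of it).
- landmark_of(camera, thing): "uv" ([column, row] in pixels: a listed point, or the origin of a listed thing).
The state is a dict: "clock": time; "joint_pos": joint angles; "qvel": joint speeds; "tau": joint torques, N m; "tool_pos": TCP position; "orientation": TCP orientation; "force": force on the tool from outside, world axes, zero at the start; "moment": the same for the moment, N m; "opening": finger opening in m; "gripper_force": force on a finger pad.
Only numpy, scipy, OpenCV 4.12 (cv2) and the standard library are available. Lean on these libraries where they do the work, as an engineer would, in place of code of your own. Each camera call takes 0.05 s, during which the arm holds its last target. There are 200 camera calls.

## Working session

There is one attempt and no reset: what is moved stays moved. The work goes in short steps, Python scripts to look and compute and a shell command to move; the robot and the scene stay as the last step left them, time stands still between calls to the robot, and variables do not carry over. Pictures are saved under pics/ and viewed, at most 10 in all, crops included, and the job is handed in when it is done.

```bash
mkdir -p pics; ls; cat > h.py <<'E'
import numpy as np, cv2
from plant import *
from scipy.spatial.transform import Rotation as R
def ray(cam,uv):
    c=camera_params(cam);K=np.array(c["mtx"],float)
    d=np.array([(uv[0]-K[0,2])/K[0,0],(uv[1]-K[1,2])/K[1,1]]);s=d.copy()
    for _ in range(30): s=d/(1+c["k1"]*(s@s))
    M=cv2.Rodrigues(np.array(c["rvec"],float))[0];t=np.array(c["tvec"],float).ravel()
    return -M.T@t, M.T@np.array([*s,1])
def onz(cam,uv,z):
    o,d=ray(cam,uv);return o+d*(z-o[2])/d[2]
def tri(uvs):
    A=np.zeros((3,3));b=np.zeros(3);L=[]
    for cam,uv in uvs.items():
        o,d=ray(cam,uv);d=d/np.linalg.norm(d);P=np.eye(3)-np.outer(d,d);A+=P;b+=P@o;L.append((o,P))
    x=np.linalg.solve(A,b);return x,[np.linalg.norm(P@(x-o)) for o,P in L]
def proj(cam,p):
    c=camera_params(cam);K=np.array(c["mtx"],float);M=cv2.Rodrigues(np.array(c["rvec"],float))[0]
    q=M@np.array(p)+np.array(c["tvec"],float).ravel();s=q[:2]/q[2];s=s*(1+c["k1"]*(s@s))
    return K[:2,:2]@s+K[:2,2]
E
python3 - <<'E'
from h import *
np.set_printoptions(precision=4,suppress=True)
H={"rack":0,"leg":0,"grip_post":.022,"lever":.034,"lever_top":None,"index":.0285,"mark":.018,"jug":0,"mug":0,"tea_tin":0}
for c in("scene","top"): cv2.imwrite(f"pics/{c}0.png",snapshot(c)[...,::-1])
for n,z in H.items():
    u={}
    for c in("scene","top"):
        l=landmark_of(c,n)
        if l: 
            u[c]=l[0]["uv"]; print(n,c,np.round(l[0]["p"],2),np.array(u[c]), onz(c,u[c],z) if z is not None else "")
    if len(u)==2: print("   tri",*tri(u))
E
```

```text
pics
rack scene 0.85 [242.8 266.9] [ 0.5373 -0.1362  0.    ]
rack top 0.97 [402.1 224.2] [ 0.5401 -0.1168  0.    ]
   tri [ 0.5364 -0.1257 -0.0093] [np.float64(0.00872972866482478), np.float64(0.008729728664824736)]
leg scene 0.91 [245.6 260.4] [ 0.5255 -0.1168  0.    ]
leg top 0.91 [401.2 228.7] [ 0.5261 -0.114   0.    ]
   tri [ 0.5255 -0.1153 -0.0012] [np.float64(0.0013210716498109406), np.float64(0.0013210716498110488)]
grip_post scene 0.67 [246.4 255.1] [ 0.5282 -0.1128  0.022 ]
grip_post top 0.7 [400.2 225.2] [ 0.5341 -0.1071  0.022 ]
   tri [ 0.5317 -0.1101  0.0233] [np.float64(0.004010597930812541), np.float64(0.004010597930812508)]
lever scene 0.43 [253.4 246.6] [ 0.5275 -0.0858  0.034 ]
lever top 0.43 [396.6 225.8] [ 0.5305 -0.0941  0.034 ]
   tri [ 0.5311 -0.0909  0.0411] [np.float64(0.002456906964353426), np.float64(0.0024569069643535224)]
lever_top scene 0.7 [256.7 235.8] 
lever_top top 0.5 [393.  226.3] 
   tri [ 0.527  -0.0744  0.0684] [np.float64(0.004238285592479188), np.float64(0.004238285592479261)]
index top 0.59 [414.2 196.9] [ 0.6212 -0.1492  0.0285]
mark scene 0.6 [288.2 257.2] [ 0.6125 -0.0368  0.018 ]
mark top 0.46 [400.1 154.2] [ 0.7577 -0.1085  0.018 ]
   tri [ 0.7088 -0.0948  0.159 ] [np.float64(0.013459585618558156), np.float64(0.0134595856185583)]
jug scene 0.67 [304.6 315.5] [ 0.7669 -0.1244  0.    ]
jug top 0.82 [399.4 153.4] [ 0.7654 -0.1095  0.    ]
   tri [ 0.7651 -0.1157 -0.0105] [np.float64(0.005547769153621419), np.float64(0.00554776915362136)]
mug scene 0.88 [353.5 147.8] [0.4141 0.443  0.    ]
mug top 0.96 [217. 258.] [0.4216 0.4479 0.    ]
   tri [0.4188 0.4437 0.0035] [np.float64(0.004192389521044923), np.float64(0.004192389521044834)]
tea_tin scene 0.76 [386.7 251.2] [0.7818 0.1763 0.    ]
tea_tin top 0.64 [412.1 197.1] [ 0.6258 -0.1485  0.    ]
   tri [ 0.7261 -0.0237  0.1497] [np.float64(0.15970195671500362), np.float64(0.15970195671500373)]
```

View pics/scene0.png

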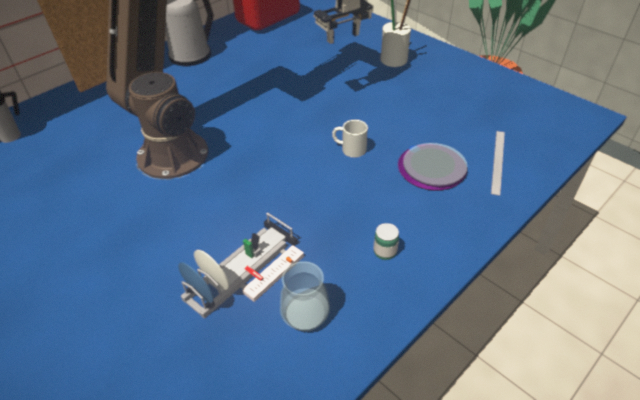

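View pics/top0.png

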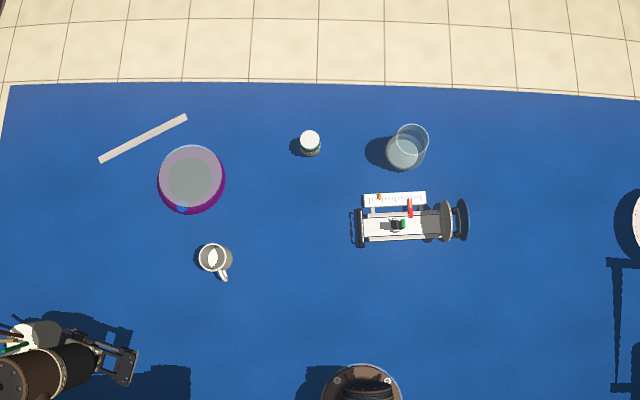

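The scene picture shows the rack at (240,265), with the red arm at (254,272) and the orange mark at (290,260). The top picture has the post at (402,224), the red arm at (410,207) and the mark at (379,197). The slide therefore runs roughly along world +y, with the jug on the +x side. I'll zoom in for better precision.

```bash
python3 - <<'E'
from h import *
t=cv2.imread("pics/top0.png")[180:255,345:475];s=cv2.imread("pics/scene0.png")[205:320,170:320]
a=cv2.resize(t,None,fx=6,fy=6,interpolation=cv2.INTER_CUBIC);cv2.imwrite("pics/tz.png",a)
cv2.imwrite("pics/sz.png",cv2.resize(s,None,fx=5,fy=5,interpolation=cv2.INTER_CUBIC))
np.set_printoptions(precision=4,suppress=True)
for c,z in(("top",(180,255,345,475)),("scene",(205,310,170,310))):
    im=cv2.imread(f"pics/{c}0.png")[z[0]:z[1],z[2]:z[3]];hsv=cv2.cvtColor(im,cv2.COLOR_BGR2HSV);h,sa,v=[hsv[...,i].astype(int) for i in range(3)]
    for n,m in(("orange",(h>6)&(h<22)&(sa>130)&(v>120)),("red",((h<5)|(h>172))&(sa>130)&(v>100)),("green",(h>45)&(h<85)&(sa>100))):
        k,lab,st,ce=cv2.connectedComponentsWithStats(m.astype(np.uint8))
        for i in range(1,k):
            if st[i,4]>2: print(c,n,st[i,4],ce[i]+[z[2],z[0]],st[i,:4]+[z[2],z[0],0,0])
E
```

```text
top orange 17 [379.0588 195.7059] [378 193   3   7]
top red 50 [410.04 210.46] [408 199   5  19]
top green 33 [402.4848 223.1515] [401 219   4  10]
scene orange 15 [288.6667 259.0667] [287 257   5   5]
scene red 49 [251.2041 271.6735] [246 267  15  13]
scene green 80 [247.15   246.0875] [243 239   9  17]
```

View pics/tz.png

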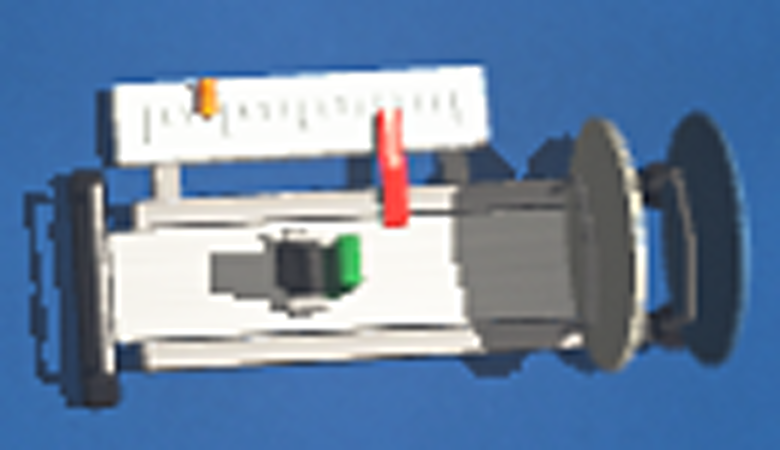

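View pics/sz.png

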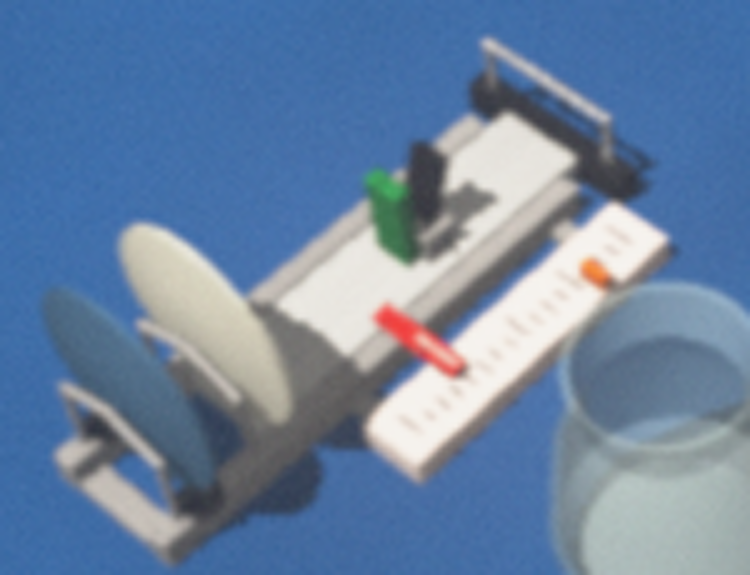

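The crops show the post's top near tz (348,265), the index arm's white line near tz (393,150) and sz (435,350), and the mark at tz (206,98) and sz (595,270). Next I'll fit the rack pose to these features.

```bash
cat > fit.py <<'E'
from h import *
from scipy.optimize import least_squares
np.set_printoptions(precision=4,suppress=True)
T=lambda U,V:("top",np.array([(U+.5)/6-.5+345,(V+.5)/6-.5+180]))
S=lambda U,V:("scene",np.array([(U+.5)/5-.5+170,(V+.5)/5-.5+205]))
# obs, rack point (nan=free)
n=np.nan
O=[(T(147,370),(-.043,n,.022)),(T(365,359),(-.043,n,.022)),(T(585,348),(-.043,n,.022)),
(T(394,155),(n,-.030,.0285)),(S(435,351),(.075,-.030,.0285)),
(S(366,180),(-.013,0,.082)),(S(393,195),(.013,0,.082)),(T(360,236),(.013,0,.082)),(T(358,292),(-.013,0,.082)),(S(402,263),(.013,0,.022))]
def W(q,p):
    c,s=np.cos(q[2]),np.sin(q[2]);return np.array([q[0]+c*p[0]-s*p[1],q[1]+s*p[0]+c*p[1],p[2]])
def inv(q,w):
    c,s=np.cos(q[2]),np.sin(q[2]);d=w[:2]-q[:2];return np.array([c*d[0]+s*d[1],-s*d[0]+c*d[1],w[2]])
def f(q):
    r=[]
    for (c,uv),p in O:
        e=inv(q,onz(c,uv,p[2]))-np.array(p);r+=list(e[:2][~np.isnan(e[:2])])
    return np.array(r)
if __name__=="__main__":
    r=least_squares(f,[.53,-.115,.05],loss="soft_l1",f_scale=.002);q=r.x;print("rack",q,np.degrees(q[2]));print(np.round(f(q)*1000,1))
    a,b=onz(*T(115,85),.018),onz(*T(483,67),.018);d=a-b;print("strip yaw",np.degrees(np.arctan2(-d[0],d[1])))
    for nm,o in(("mark top",T(206,98)),("mark scene",S(595,268))):
        for z in(.024,.03):print(nm,z,inv(q,onz(*o,z)))
    for nm,p in (("jug",(.7655,-.115,0)),):print(nm,inv(q,np.array(p)))
    m=tri({"top":T(206,98)[1],"scene":S(595,268)[1]});print(m,inv(q,m[0]))
    print(get_obs()["orientation"],get_obs()["tool_pos"],get_obs()["opening"])
E
python3 fit.py
```

```text
rack [ 0.5321 -0.1112  0.0644] 3.691124084978392
[ 0.6  1.5  2.1  0.4 -6.2 -1.9  6.9 -2.2 -0.8 -0.   0.2  0.8 -1.   3.7
 -4.3  0. ]
strip yaw 4.348035256781384
mark top 0.024 [0.0944 0.0636 0.024 ]
mark top 0.03 [0.0933 0.0644 0.03  ]
mark scene 0.024 [0.0917 0.0641 0.024 ]
mark scene 0.03 [0.0953 0.0609 0.03  ]
jug [ 0.2326 -0.0189  0.    ]
(array([ 0.6214, -0.0419,  0.0263]), [np.float64(0.0006621934577812959), np.float64(0.0006621934577812201)]) [0.0935 0.0634 0.0263]
[-179.9987    0.0034  -14.0843] [0.1642 0.6547 0.2266] 0.08765288991826566
```

Rack at about (0.532, -0.111) with yaw 4°. The mark sits at rack y ≈ 63.5 mm, so the travel is about 93.5 mm. Spring plus friction at that travel is 7.6 N, which matches the 7 to 9 N given. Next I work out the approach.

```bash
cat > go.py <<'E'
import sys
from fit import *
Q=np.array([.5321,-.1112,np.radians(4.0)])
def go(p,yaw=4.0):
    o=get_obs();A=R.from_euler("xyz",o["orientation"],degrees=True);B=R.from_euler("xyz",[180,0,yaw],degrees=True)
    d=A.inv().apply(W(Q,p)-o["tool_pos"]);print("row",d/.3,(A.inv()*B).as_rotvec()/np.pi,"rack now",inv(Q,np.array(o["tool_pos"]))*1000)
if __name__=="__main__": go([float(a)/1000 for a in sys.argv[1:4]])
E
python3 go.py 0 24 200
```

```text
row [1.7858 2.1018 0.0884] [-0.      0.     -0.1005] rack now [-313.5369  789.6895  226.5638]
```

```bash
python3 -m inch '0.595 0.7 0 0 0 0; 0.595 0.7 0 0 0 0; 0.595 0.7 0 0 0 0; 0.595 0.7 0 0 0 0; 0.595 0.7 0 0 0 0; 0.595 0.7 0 0 0 0; 0.595 0.7 0 0 0 0' -1
python3 -m inch '0.595 0.7 0 0 0 0; 0.595 0.7 0 0 0 0; 0.595 0.7 0 0 0 0; 0.595 0.7 0 0 0 0; 0.595 0.7 0 0 0 0; 0.595 0.7 0 0 0 0; 0.595 0.7 0 0 0 0' 
python3 go.py 0 24 200
```

```text
clock: 1.68
tool_pos: [0.2871, 0.4042, 0.2269]
orientation: [-180.0, 0.0, -14.1]
force: [-0.1, -0.0, -0.2]
opening: 0.0874
gripper_force: 0.0
clock: 2.27
tool_pos: [0.4089, 0.1575, 0.227]
orientation: [-180.0, -0.0, -14.1]
force: [0.6, 0.6, -0.3]
opening: 0.0877
gripper_force: 0.0
row [0.5919 0.6926 0.0899] [-0.0002 -0.0002 -0.1007] rack now [-104.1529  276.6869  227.0252]
```

```bash
python3 -m inch '0.592 0.693 0.09 0 0 -0.1005; 0.592 0.693 0.09 0 0 -0.1005; 0.592 0.693 0.09 0 0 -0.1005; 0.592 0.693 0.09 0 0 -0.1005; 0.592 0.693 0.09 0 0 -0.1005; 0.592 0.693 0.09 0 0 -0.1005; 0.592 0.693 0.09 0 0 -0.1005; 0.592 0.693 0.09 0 0 -0.1005; 0.592 0.693 0.09 0 0 -0.1005' 
python3 go.py 0 24 44; python3 - <<'E'
from h import *
a=snapshot("scene");b=snapshot("top")
k=lambda m,z,f:cv2.resize(m[z[0]:z[1],z[2]:z[3],::-1],None,fx=f,fy=f,interpolation=cv2.INTER_CUBIC)
cv2.imwrite("pics/h1.png",cv2.hconcat([k(a,(180,320,170,320),2.6),k(b,(150,290,340,490),2.6)]))
E
```

```text
clock: 3.02
tool_pos: [0.5303, -0.0869, 0.1986]
orientation: [180.0, 0.1, 3.8]
force: [0.0, -0.0, -0.4]
opening: 0.0876
gripper_force: 0.0
row [0.0014 0.0012 0.5154] [ 0.0001  0.0005 -0.0013] rack now [ -0.1473  24.4062 198.6142]
```

View pics/h1.png

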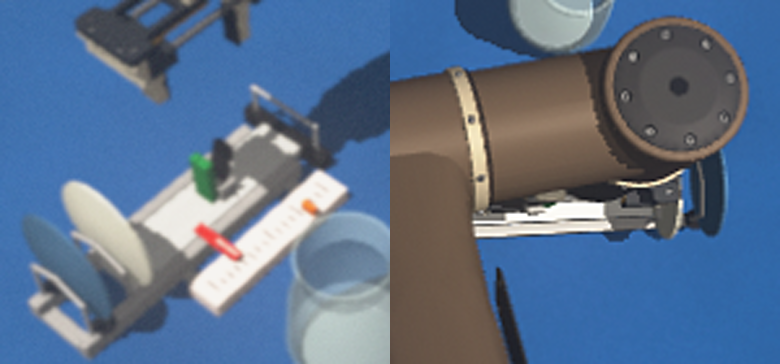

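The scene view shows the hand above the post, with the post at (202,176) and the arm now covering the top view. I descend in two steps and watch the force.

```bash
python3 -m inch '0 0 0.12 0 0 0; 0 0 0.24 0 0 0; 0 0 0.34 0 0 0; 0 0 0.34 0 0 0'; python3 go.py 0 24 44; python3 - <<'E'
from h import *
a=snapshot("scene")
cv2.imwrite("pics/h2.png",cv2.resize(a[180:320,170:320,::-1],None,fx=4,fy=4,interpolation=cv2.INTER_CUBIC))
E
```

```text
clock: 3.45
tool_pos: [0.5259, -0.0832, 0.0928]
orientation: [-180.0, 0.5, 4.1]
force: [-0.8, 0.1, -0.2]
opening: 0.0881
gripper_force: 0.0
row [0.0156 0.0145 0.1626] [-0.0001  0.0026  0.0003] rack now [-4.2848 28.3199 92.8162]
```

View pics/h2.png

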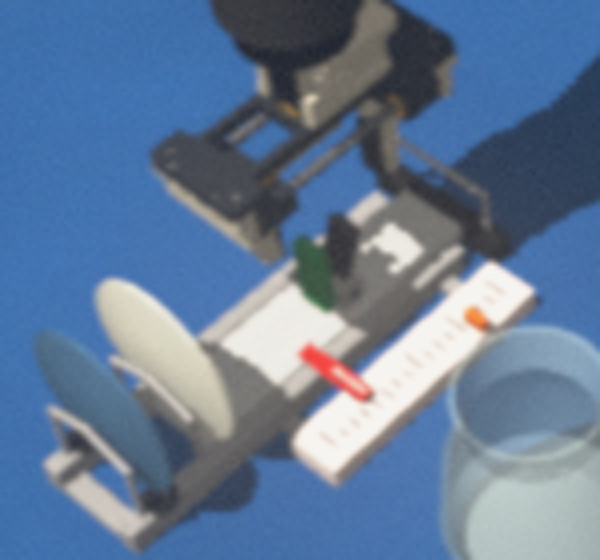

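The left fingertip is at (268,255) and the right one at (388,185), on either side of the post (315,270) and lever (343,245). I'll check their projected positions, then go down.

```bash
python3 - <<'E'
from go import *
o=get_obs();q=inv(Q,np.array(o["tool_pos"]));print(q,o["qvel"])
for dy in(-.044,.044):
    p=proj("scene",W(Q,q+[0,dy,0]));print((p-[170,180])*4+1.5)
E
python3 -m inch '0.014 0.013 0 0 0 0; 0.014 0.013 0 0 0 0;0.014 0.013 0 0 0 0'; python3 go.py 0 24 44
```

```text
[-0.0023  0.028   0.0959] [-0.3354 -2.713   4.4931  1.6182 -2.4092  0.05  ]
[278.1707 245.4524]
[375.1763 168.2747]
clock: 3.75
tool_pos: [0.5363, -0.0876, 0.0999]
orientation: [-180.0, -0.2, 4.0]
force: [-0.2, 0.5, -0.4]
opening: 0.0878
gripper_force: 0.0
row [-0.0201 -0.0026  0.1861] [-0.     -0.0013  0.0002] rack now [ 5.796  23.2237 99.8579]
```

```bash
python3 -m inch '-0.014 0 0.03 0 0 0; -0.014 0 0.06 0 0 0; -0.014 0 0.09 0 0 0; -0.014 0 0.12 0 0 0; -0.014 0 0.15 0 0 0; -0.014 0 0.18 0 0 0;-0.014 0 0.18 0 0 0;-0.014 0 0.18 0 0 0;-0.014 0 0.18 0 0 0'; python3 go.py 0 24 44
```

```text
clock: 4.5
tool_pos: [0.5305, -0.0883, 0.0435]
orientation: [180.0, 0.0, 4.0]
force: [-0.5, 0.1, 0.7]
opening: 0.0879
gripper_force: 0.0
row [ 0.     -0.0036 -0.0016] [0.0001 0.     0.0001] rack now [-0.003  22.9292 43.5283]
```

```bash
python3 -m inch '0 -0.007 0 0 0 0;0 -0.007 0 0 0 0;0 -0.007 0 0 0 0;0 -0.007 0 0 0 0;0 -0.007 0 0 0 0;0 -0.007 0 0 0 0' -0.41; python3 go.py 0 24 44
```

```text
clock: 5.0
tool_pos: [0.5302, -0.0862, 0.0437]
orientation: [-180.0, -0.0, 4.0]
force: [0.6, 0.4, 0.0]
opening: 0.0621
gripper_force: 0.0
row [ 0.0005  0.0035 -0.0009] [-0.     -0.0001  0.    ] rack now [-0.1647 25.044  43.7273]
```

```bash
python3 -m inch '0 -0.01 0 0 0 0;0 -0.02 0 0 0 0;0 -0.03 0 0 0 0;0 -0.04 0 0 0 0;0 -0.04 0 0 0 0;0 -0.04 0 0 0 0'; python3 go.py 0 24 44
python3 - <<'E'
from h import *
a=snapshot("scene")
cv2.imwrite("pics/h3.png",cv2.resize(a[180:320,170:320,::-1],None,fx=4,fy=4,interpolation=cv2.INTER_CUBIC))
E
```

```text
clock: 5.5
tool_pos: [0.5293, -0.0738, 0.0436]
orientation: [-180.0, -0.0, 4.0]
force: [-0.6, -0.1, 0.2]
opening: 0.0617
gripper_force: 0.0
row [ 0.0005  0.0449 -0.0015] [-0.0001 -0.      0.0002] rack now [-0.1697 37.462  43.5646]
```

View pics/h3.png

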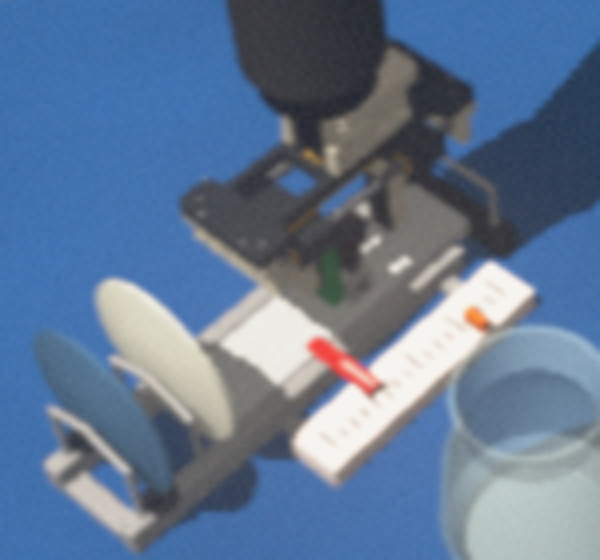

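The index arm has moved from (337,372) to (345,365), so the back finger is pushing the post. I push on to just short of the mark.

```bash
python3 -m inch '0 -0.03 0 0 0 0;0 -0.06 0 0 0 0;0 -0.09 0 0 0 0;0 -0.12 0 0 0 0;0 -0.15 0 0 0 0;0 -0.18 0 0 0 0;0 -0.205 0 0 0 0;0 -0.225 0 0 0 0;0 -0.24 0 0 0 0;0 -0.25 0 0 0 0';python3 -m inch '0 0 0 0 0 0;0 0 0 0 0 0;0 0 0 0 0 0;0 0 0 0 0 0'; python3 go.py 0 24 44
python3 - <<'E'
from h import *
a=snapshot("scene");cv2.imwrite("pics/s4raw.png",a[...,::-1])
cv2.imwrite("pics/h4.png",cv2.resize(a[215:285,230:320,::-1],None,fx=8,fy=8,interpolation=cv2.INTER_CUBIC))
E
```

```text
clock: 6.38
tool_pos: [0.5233, 0.0009, 0.0435]
orientation: [179.9, 0.1, 4.1]
force: [0.5, -7.6, 0.9]
opening: 0.0616
gripper_force: 3.8
clock: 6.72
tool_pos: [0.5236, 0.0006, 0.0435]
orientation: [180.0, 0.0, 4.0]
force: [-1.8, -2.8, 1.5]
opening: 0.0618
gripper_force: 1.7
row [ 0.0023  0.2937 -0.0018] [0.     0.0002 0.    ] rack now [ -0.7022 112.1218  43.4616]
```

View pics/h4.png

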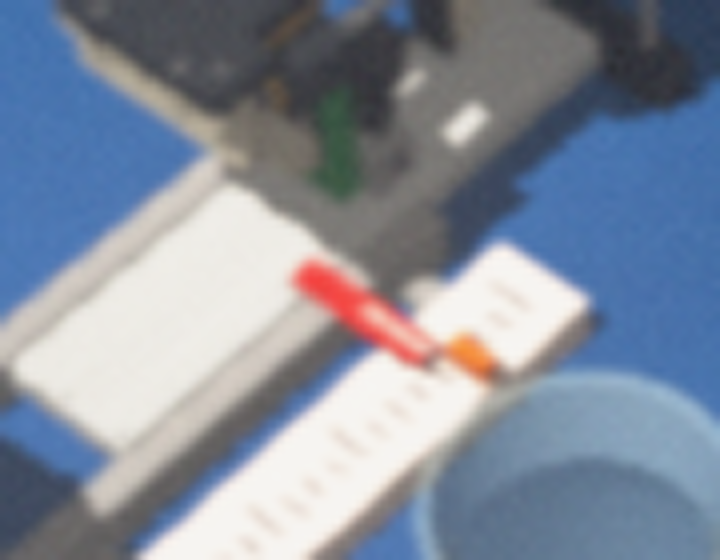

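The arm's white line is near (403,337) and the mark near (470,353). Several mm remain. I'll measure that on the rectified plane.

```bash
cat > rect.py <<'E'
import sys
from go import *
f,out=sys.argv[1:3];im=cv2.imread(f)
def warp(z,x0=.035,x1=.115,y0=.03,y1=.09,k=.00025*.5):
    xs=np.arange(x0,x1,k);ys=np.arange(y1,y0,-k)
    src=np.float32([[x0,y1],[x1,y1],[x1,y0],[x0,y0]]);uv=np.float32([proj("scene",W(Q,(*p,z))) for p in src])
    n,m=len(xs),len(ys);H=cv2.getPerspectiveTransform(np.float32([[0,0],[n,0],[n,m],[0,m]]),uv)
    return cv2.warpPerspective(im,H,(n,m),flags=cv2.INTER_CUBIC|cv2.WARP_INVERSE_MAP),xs,ys
def cen(z,lo,hi,xr):
    w,xs,ys=warp(z);hsv=cv2.cvtColor(w,cv2.COLOR_BGR2HSV);h=hsv[...,0].astype(int);h=(h+90)%180-90
    m=(h>=lo)&(h<=hi)&(hsv[...,1]>120)&(hsv[...,2]>100);c=(xs>=xr[0])&(xs<xr[1])
    X,Y=np.meshgrid(xs,ys);s=m&c[None];return X[s],Y[s]
# arm: per-column mid of red+white-line band
x,y=cen(.0285,-12,5,(.045,.085));
xx=np.unique(x);mid=np.array([(y[x==a].min()+y[x==a].max())/2 for a in xx]);
p=np.polyfit(xx,mid,1);print("arm x",xx.min(),xx.max(),"slope deg",np.degrees(np.arctan(p[0])),"y@.06,.075",np.polyval(p,[.06,.075])*1000,"mean",mid.mean()*1000)
for z in(.024,.030):
    a,b=cen(z,6,22,(.08,.112));print("mark",z,"x",a.min(),a.max(),"y",b.min(),b.max(),b.mean()*1000)
w,_,_=warp(.0295);cv2.imwrite(out,w)
E
python3 rect.py pics/s4raw.png pics/r4.png
```

```text
arm x 0.04500000000000001 0.08462500000000005 slope deg -5.718977095595146 y@.06,.075 [47.0401 45.5379] mean 46.558176100628884
mark 0.024 x 0.08512500000000005 0.10425000000000006 y 0.05624999999999997 0.06649999999999998 60.926790527531736
mark 0.03 x 0.08862500000000005 0.10762500000000007 y 0.053124999999999964 0.06324999999999997 57.761443404504206
```

View pics/r4.png

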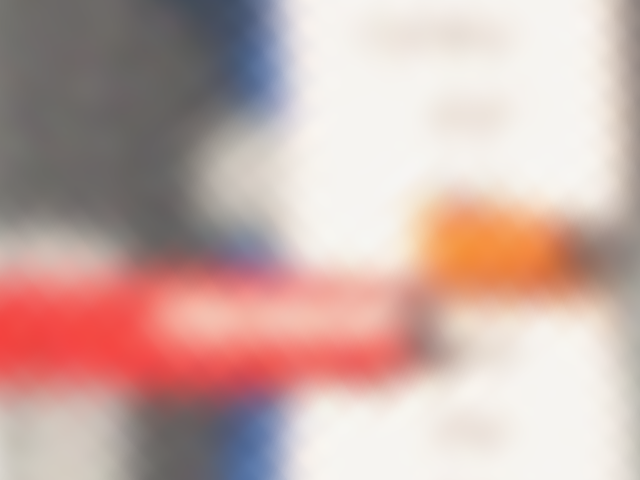

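The rectified view shows the white line at row ≈316 and the mark body at rows 205 to 300 (0.125 mm per pixel). The mark's side face biases the scene view, so I'll compare soft colour profiles from both cameras.

```bash
cat > prof.py <<'E'
from go import *
def warp(im,cam,z,x0,x1,y0,y1,k=.00025):
    n,m=round((x1-x0)/k),round((y1-y0)/k)
    uv=np.float32([proj(cam,W(Q,(*p,z))) for p in [(x0,y0),(x1,y0),(x1,y1),(x0,y1)]])
    H=cv2.getPerspectiveTransform(np.float32([[-.5,-.5],[n-.5,-.5],[n-.5,m-.5],[-.5,m-.5]]),uv)
    return cv2.warpPerspective(im.astype(np.float32),H,(n,m),flags=cv2.INTER_LINEAR|cv2.WARP_INVERSE_MAP)
def prof(im,cam,z,x0,x1,y0,y1):  # mean over x -> profile(y) of R-B (chroma), and G
    w=warp(im,cam,z,x0,x1,y0,y1).mean(1);return np.linspace(y0,y1,len(w)),w
def show(name,y,v):
    v=v-np.percentile(v,15);v=v.clip(0);v[v<.08*v.max()]=0
    h=v.max()/2;i=np.where(v>=h)[0];print(name,"cen %.1f half %.1f..%.1f"%((y*v).sum()/v.sum()*1e3,y[i[0]]*1e3,y[i[-1]]*1e3),"prof",(v[::8]).astype(int))
def meas(im,cam,ya,tag):
    y,w=prof(im,cam,.0285,.06,.078,ya-.014,ya+.014);show(tag+" arm R-G (z.0285)",y,w[:,2]-w[:,1])
    y,w=prof(im,cam,.030,.090,.100,.045,.078);show(tag+" mark G? R-B (z.030)",y,w[:,2]-w[:,0])
if __name__=="__main__":
    t0=cv2.imread("pics/top0.png");s0=cv2.imread("pics/scene0.png")
    meas(t0,"top",-.030,"top0");meas(s0,"scene",-.030,"sc0")
    s=np.mean([snapshot("scene")[...,::-1].astype(float) for _ in range(4)],0);meas(s,"scene",.0505,"now")
    cv2.imwrite("pics/topnow.png",snapshot("top")[...,::-1]);meas(cv2.imread("pics/topnow.png"),"top",.0505,"topnow")
    print(inv(Q,np.array(get_obs()["tool_pos"]))*1000,[proj("top",W(Q,p)) for p in((.075,.05,.0285),(.09,.063,.03))])
E
python3 prof.py
```

```text
top0 arm R-G (z.0285) cen -27.7 half -33.9..-22.1 prof [  0   0   0   0  28  85  96  70  78 119 166  78   0   0]
top0 mark G? R-B (z.030) cen 63.1 half 59.4..66.7 prof [  0   0   0   0   0   0  26 100 170 212 167  96  27   0   0   0   0]
sc0 arm R-G (z.0285) cen -32.9 half -40.2..-25.1 prof [  0  27  68 112 123  99  75  79  95  79  37   0   0   0]
sc0 mark G? R-B (z.030) cen 58.2 half 53.3..63.6 prof [  0   0  17  39  76 117 146 152 132  91  43   0   0   0   0   0   0]
now arm R-G (z.0285) cen 48.3 half 41.5..55.9 prof [  0   0  39  88 118 108  75  57  66  74  51  16   0   0]
now mark G? R-B (z.030) cen 57.7 half 52.6..63.6 prof [  0  14  23  49  91 132 155 156 134  93  43   0   0   0   0   0   0]
topnow arm R-G (z.0285) cen 54.6 half 48.4..64.5 prof [0 0 0 0 0 0 0 1 1 1 1 1 1 1]
topnow mark G? R-B (z.030) cen 58.3 half 45.0..73.2 prof [0 0 0 0 0 0 0 0 0 0 0 0 0 0 0 0 0]
[ -0.5372 111.9316  43.4071] [array([383.8227, 201.856 ]), array([379.3025, 197.0931])]
```

```bash
cat > mk.py <<'E'
from prof import *
def render(cam,faces,win,sig,ss=8):
    u0,u1,v0,v1=win;ms=[]
    for f in faces:
        m=np.zeros(((v1-v0)*ss,(u1-u0)*ss),np.uint8)
        p=np.array([(proj(cam,W(Q,a))-[u0,v0]+.5)*ss-.5 for a in f]);cv2.fillPoly(m,[np.round(p*16).astype(np.int32)],1,shift=4)
        ms.append(m.astype(np.float32))
    for i in range(len(ms)):
        for j in range(i+1,len(ms)): ms[i]=ms[i]*(1-ms[j])   # later faces on top
    return [cv2.resize(cv2.GaussianBlur(m,(0,0),sig*ss),(u1-u0,v1-v0),interpolation=cv2.INTER_AREA) for m in ms]
def markfaces(x,y,side):
    a,b=y-.004,y+.004;X=x+.018;zt,zb=.030,.018
    top=[(x,a,zt),(X,a,zt),(X,b,zt),(x,b,zt)]
    yy=a if side=="scene" else b
    s=[(x,yy,zt),(X,yy,zt),(X,yy,zb),(x,yy,zb)];xx=X if side=="scene" else x
    e=[(xx,a,zt),(xx,b,zt),(xx,b,zb),(xx,a,zb)]
    return [s,e,top]
def fitmark(im,cam,win):
    u0,u1,v0,v1=win;I=im[v0:v1,u0:u1].reshape(-1,3);best=[]
    uu,vv=np.meshgrid(np.arange(u0,u1),np.arange(v0,v1));uu=(uu.ravel()-u0)/10;vv=(vv.ravel()-v0)/10
    for sig in(.5,.7,.9):
      for x in np.arange(.080,.0951,.0015):
        for y in np.arange(.056,.0681,.0005):
            A=np.stack([m.ravel() for m in render(cam,markfaces(x,y,cam),win,sig)]+[np.ones(len(uu)),uu,vv],1)
            c,*_=np.linalg.lstsq(A,I,rcond=None);r=((A@c-I)**2).sum()
            col=c[:3]+c[3]
            best.append((r,sig,x,y,col.astype(int).tolist()))
    best.sort(key=lambda t:t[0])
    for b in best[:4]:print(cam,"res %.0f sig %.1f x %.4f y %.4f"%b[:4],b[4])
    print("  by y:",[(round(yy*1e3,1),int(min(b[0] for b in best if abs(b[3]-yy)<1e-6))) for yy in np.arange(.058,.0661,.001)])
if __name__=="__main__":
    s=np.mean([snapshot("scene")[...,::-1].astype(float) for _ in range(6)],0);np.save("s.npy",s)
    fitmark(s,"scene",(285,291,253,262))
    fitmark(cv2.imread("pics/top0.png").astype(float),"top",(374,385,190,202))
    for nm,im,cam,ya in(("sc0",cv2.imread("pics/scene0.png"),"scene",-.03),("now",s,"scene",.0505),("top0",cv2.imread("pics/top0.png"),"top",-.03)):
        y,w=prof(im,cam,.0285,.066,.078,ya-.010,ya+.010);print(nm,"B",w[::4,0].astype(int),"from",y[0]*1e3)
E
python3 mk.py
```

```text
Traceback (most recent call last):
  File "mk.py", line 33, in <module>
    fitmark(s,"scene",(285,291,253,262))
    ~~~~~~~^^^^^^^^^^^^^^^^^^^^^^^^^^^^^
  File "mk.py", line 24, in fitmark
    A=np.stack([m.ravel() for m in render(cam,markfaces(x,y,cam),win,sig)]+[np.ones(len(uu)),uu,vv],1)
                                   ~~~~~~^^^^^^^^^^^^^^^^^^^^^^^^^^^^^^^^
  File "mk.py", line 6, in render
    p=np.array([(proj(cam,W(Q,a))-[u0,v0]+.5)*ss-.5 for a in f]);cv2.fillPoly(m,[np.round(p*16).astype(np.int32)],1,shift=4)
                 ~~~~^^^^^^^^^^^^
  File "h.py", line 18, in proj
    c=camera_params(cam);K=np.array(c["mtx"],float);M=cv2.Rodrigues(np.array(c["rvec"],float))[0]
ValueError: time passes only in moves, steps and waits
```

```bash
sed -i 's/^from plant import \*/from plant import *\nimport functools\ncamera_params=functools.lru_cache(camera_params)/' h.py; time python3 mk.py
```

```text
scene res 16559 sig 0.9 x 0.0875 y 0.0580 [[210, 206, 227], [410, 101, -47], [42, 123, 244]]
scene res 16619 sig 0.9 x 0.0875 y 0.0585 [[160, 176, 229], [287, -76, -171], [27, 117, 247]]
scene res 17319 sig 0.9 x 0.0875 y 0.0590 [[128, 158, 232], [39, -221, -169], [22, 115, 249]]
scene res 17670 sig 0.9 x 0.0875 y 0.0575 [[246, 229, 226], [520, 172, -46], [57, 130, 242]]
  by y: [(np.float64(58.0), 16558), (np.float64(59.0), 17318), (np.float64(60.0), 23066), (np.float64(61.0), 27417), (np.float64(62.0), 30666), (np.float64(63.0), 31906), (np.float64(64.0), 32356), (np.float64(65.0), 34146), (np.float64(66.0), 38444)]
top res 554116 sig 0.7 x 0.0860 y 0.0630 [[-97, -227, -195], [-62, -86, -147], [2, 104, 178]]
top res 554561 sig 0.5 x 0.0860 y 0.0630 [[-70, -180, -145], [-19, -44, -84], [10, 99, 164]]
top res 556251 sig 0.9 x 0.0860 y 0.0620 [[-386, -364, -200], [-94, -134, -230], [44, 141, 204]]
top res 556372 sig 0.9 x 0.0860 y 0.0615 [[-475, -381, -168], [-84, -128, -229], [64, 149, 202]]
  by y: [(np.float64(58.0), 582944), (np.float64(59.0), 571154), (np.float64(60.0), 558379), (np.float64(61.0), 556756), (np.float64(62.0), 556251), (np.float64(63.0), 554115), (np.float64(64.0), 568321), (np.float64(65.0), 610116), (np.float64(66.0), 637386)]
sc0 B [151 131 114 105 106 116 131 146 156 159 156 148 143 143 152 165 178 189
 196 200] from -40.0
now B [175 156 135 118 109 108 115 128 142 152 157 158 157 157 162 172 184 195
 204 209] from 40.5
top0 B [253 252 249 246 231 197 162 140 149 159 168 166 163 152 122  91  67  77
  90 106] from -40.0
real	0m6.300s
user	0m3.054s
sys	0m0.258s
```

```bash
python3 - <<'E'
from mk import *
np.set_printoptions(linewidth=200)
s=np.load("s.npy");print("R-B");print((s[...,2]-s[...,0])[252:266,282:298].astype(int));print("G");print(s[252:266,282:298,1].astype(int))
print("R");print(s[252:266,282:298,2].astype(int))
for y in(.060,.062):
    for nm,f in zip(("side","end","top"),markfaces(.086,y,"scene")):print(y,nm,[np.round(proj("scene",W(Q,a)),1).tolist() for a in f])
for c in("scene",):
    b=boxes_of(c,"mark")[:1];print(b);m=cut_out(c,"mark")
    if m:v,u=np.nonzero(m[0]["pixels"]);print(m[0]["p"],m[0]["rect"],u.mean(),v.mean())
    print([ (d["p"],d["uv"]) for n in("mark","index") for d in landmark_of(c,n)[:2]])
E
```

```text
R-B
[[ 16  15  13   9   6   5   5   5   5   7  10  14  17  15   8   5]
 [ 14  15   9   6   5   4   4   5   7   8   8   8  12  15  12   6]
 [ 12   9   5   5   5   5   5   6   9  15  15   9   8   8   7   5]
 [ 19   8   5   5   7   9  10   8   8  12  16  14   9   6   5   5]
 [ 55  25  11  10  23  49  53  26  12   8   8   8   7   5   5   7]
 [ 85  76  45  37  82 127 130  86  37  15   7   5   5   5   7  13]
 [ 88  88  77  86 138 173 174 148  96  37  11   5   5   7  13  24]
 [117  80  56  75 122 163 179 175 147  88  30  11   8  14  24  18]
 [ 83  45  35  40  70 110 152 173 164 111  50  25  17  25  17  12]
 [ 38  27  27  26  29  52  90 128 129  78  38  23  21  15   9   0]
 [ 14  13  15  17  18  15  29  71  84  54  27  15  12   6  -3 -20]
 [ 15  10   8   8   8   7  10  23  45  35  16   9   5  -3 -18 -36]
 [ 16  13   7   5   5   5   8  16  27  17   7   4  -1 -16 -34 -44]
 [  8   8   5   5   5   7  12  17  14   7   3  -3 -14 -30 -42 -46]]
G
[[195 216 230 239 243 244 244 244 244 243 240 233 223 230 241 244]
 [196 228 241 243 244 244 244 244 243 242 242 241 236 230 237 243]
 [222 240 244 244 244
[... 1641 characters left out ...]
55 141 133 129]
 [245 245 246 246 246 246 242 223 190 174 162 147 133 122 123 124]]
0.06 side [[284.8, 257.4], [289.7, 260.8], [290.0, 263.6], [285.1, 260.1]]
0.06 end [[289.7, 260.8], [291.8, 259.0], [292.0, 261.8], [290.0, 263.6]]
0.06 top [[284.8, 257.4], [289.7, 260.8], [291.8, 259.0], [286.9, 255.6]]
0.062 side [[285.3, 256.9], [290.2, 260.3], [290.5, 263.1], [285.6, 259.7]]
0.062 end [[290.2, 260.3], [292.3, 258.5], [292.6, 261.3], [290.5, 263.1]]
0.062 top [[285.3, 256.9], [290.2, 260.3], [292.3, 258.5], [287.4, 255.1]]
[{'rect': [233.9, 207.0, 85.7, 63.5], 'p': 0.62}]
0.56 [378.0, 220.4, 20.6, 37.4] 385.9225634178905 241.23097463284378
[(0.47, [284.4, 256.5]), (0.57, [280.8, 255.8])]
```

Both cameras now agree:
- Scene: mark at y ≈61.2, line at ≈51.0.
- Top, from the start: line to mark ≈92.2.

That gives a travel of ≈92.3 mm with about 10.1 mm to go.

```bash
python3 -m inch '0 -0.01 0 0 0 0;0 -0.02 0 0 0 0;0 -0.029 0 0 0 0;0 -0.034 0 0 0 0;0 -0.034 0 0 0 0;0 -0.034 0 0 0 0;0 -0.034 0 0 0 0;0 -0.034 0 0 0 0'
cat > chk.py <<'E'
from prof import *
o=get_obs();t=inv(Q,np.array(o["tool_pos"]))*1000;print("tool",t,"opening %.1f back %.1f"%(o["opening"]*1e3,t[1]-o["opening"]*500),"f",o["force"],"grip",o["gripper_force"])
s=np.mean([snapshot("scene")[...,::-1].astype(float) for _ in range(4)],0);cv2.imwrite("pics/last.png",s)
y,w=prof(s,"scene",.0285,.066,.078,.051,.071);b=w[:,0]
i=[k for k in range(12,68) if b[k]==b[k-8:k+9].max()];print("B",b[::4].astype(int),"line y",y[i]*1e3,"(target 61.2)")
y,w=prof(s,"scene",.0285,.050,.064,.041,.076);g=w[:,2]-w[:,1];i=np.where(g>g.max()/2)[0];print("red band",y[i[0]]*1e3,y[i[-1]]*1e3)
E
python3 chk.py
```

```text
clock: 8.48
tool_pos: [0.5229, 0.0104, 0.0434]
orientation: [180.0, 0.0, 4.0]
force: [-2.4, -6.0, 0.8]
opening: 0.0621
gripper_force: 2.6
tool [ -0.6538 121.9408  43.403 ] opening 62.1 back 90.9 f [-2.4407 -5.9929  0.7843] grip 2.632109820842743
B [165 145 125 112 106 110 121 135 147 155 158 158 157 161 171 184 198 209
 216 220] line y [61.3797] (target 61.2)
red band 50.82014388489209 66.68345323741006[ WARN:0@2.715] global loadsave.cpp:1063 imwrite_ Unsupported depth image for selected encoder is fallbacked to CV_8U.
```

```bash
python3 - <<'E'
from prof import *
im=cv2.imread("pics/last.png");a=warp(im,"scene",.0295,.03,.125,.03,.095,.0002)[::-1]
b=cv2.resize(im[215:285,240:310],None,fx=325/70,fy=325/70,interpolation=cv2.INTER_CUBIC)
cv2.imwrite("pics/v10.png",cv2.hconcat([a.astype(np.uint8),b[:a.shape[0]]]))
E
```

```text
(no output)
```

View pics/v10.png

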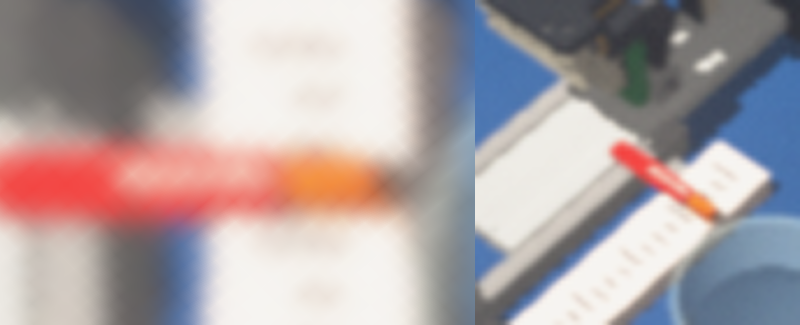

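The picture shows the red arm (row ≈170 to 183) level with the orange mark (row ≈178), so the leg is on the mark. Now I squeeze in small steps, backing the tool off by half of each closure so the back finger stays put.

```bash
for c in -0.32 -0.23 -0.14 -0.05; do python3 -m inch '0 0.0033 0 0 0 0;0 0.0066 0 0 0 0;0 0.0066 0 0 0 0' $c | grep -E 'clock|opening'; done; python3 chk.py 2>/dev/null
```

```text
clock: 8.93
opening: 0.0574
clock: 9.18
opening: 0.054
clock: 9.43
opening: 0.0504
clock: 9.68
opening: 0.0462
tool [ -0.6057 113.7615  43.3947] opening 46.2 back 90.6 f [-0.3105 -6.8999 -1.2192] grip 3.8142670691013336
B [147 126 111 102 103 113 128 143 155 163 165 164 163 166 174 187 199 210
 217 220] line y [61.1266] (target 61.2)
red band 50.31654676258992 65.92805755395683
```

```bash
for c in 0 0.05 0.1 0.15 0.2; do python3 -m inch '0 0.0018 0 0 0 0;0 0.0036 0 0 0 0;0 0.0036 0 0 0 0' $c | grep -E 'opening|gripper_force|^force'; done; python3 chk.py 2>/dev/null
```

```text
force: [-2.4, -6.2, -0.8]
opening: 0.044
gripper_force: 3.4
force: [-2.3, -6.6, -0.5]
opening: 0.0418
gripper_force: 6.4
force: [-2.4, -7.1, -0.4]
opening: 0.0396
gripper_force: 5.9
force: [-2.3, -6.6, 0.0]
opening: 0.0373
gripper_force: 5.8
force: [-1.6, -6.9, -0.5]
opening: 0.0353
gripper_force: 5.5
tool [ -0.6029 108.4828  43.4035] opening 35.3 back 90.9 f [-1.6398 -6.9227 -0.4672] grip 5.5263411439955235
B [158 138 120 109 106 112 125 139 152 161 164 163 163 166 175 188 200 210
 217 220] line y [61.3797] (target 61.2)
red band 50.568345323741006 66.93525179856115
```

```bash
for c in 0.25 0.3 0.35 0.4; do python3 -m inch '0 0.0019 0 0 0 0;0 0.0038 0 0 0 0;0 0.0038 0 0 0 0' $c | grep -E 'opening|gripper_force|^force'; done; python3 -m inch '0 0.0005 0 0 0 0;0 0.0005 0 0 0 0;0 0.0005 0 0 0 0;0 0.0005 0 0 0 0;0 0.0005 0 0 0 0;0 0.0005 0 0 0 0' 1; python3 chk.py 2>/dev/null
```

```text
force: [-1.9, -6.5, -0.2]
opening: 0.0331
gripper_force: 5.3
force: [-1.4, -6.3, 0.3]
opening: 0.0312
gripper_force: 5.1
force: [-2.6, -5.7, -0.1]
opening: 0.0286
gripper_force: 5.0
force: [-2.2, -5.7, -0.1]
opening: 0.0264
gripper_force: 5.0
clock: 12.83
tool_pos: [0.5242, -0.0077, 0.0434]
orientation: [180.0, 0.0, 4.0]
force: [-2.9, -6.7, -0.1]
opening: 0.0255
gripper_force: 30.0
tool [ -0.623  103.7991  43.3958] opening 25.5 back 91.0 f [-2.895  -6.6672 -0.144 ] grip 30.00295490026474
B [165 145 126 113 108 113 125 139 152 161 164 163 162 166 175 187 200 210
 217 220] line y [61.3797] (target 61.2)
red band 50.568345323741006 66.93525179856115
```

The grip is at 30 N with a 25.5 mm opening, so the lever is fully closed, and the line is at 61.4 against 61.2 for the mark. Handing in.

```bash
python3 -c "
from plant import *
print(close_job())"
```

```text
the job is handed in; nothing more can be done
None
```

The job is handed in: the leg is held within about 1 mm of the set mark by my camera measurements, the lever was closed only after that and is still gripped with the post at 30 N, and the hand stayed clear of the jug, mug and tea tin.

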